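# Close the curing lamp box and start it

### The arm

A 6-joint arm with a two-finger parallel gripper is mounted at the origin on a cart in front of the work surface, level with it; the furniture and walls round the work are solid. World frame = base frame: x ahead of the robot, y to its left, z up, the work surface at z = 0. Lengths are in mm, angles in rad, forces in N, time in s.
With the tool pointing down it reaches from about 350 to 775 mm from the base axis. Payload 7.3 kg.
Tool frame: the origin (TCP) lies on the mounting face of the last link; the fingertips stand 178 mm ahead of it and the grasp point (between the pads) lies 159 mm ahead of it; z points along the fingers, y is the line along which they close (so a half turn about z gives the same grasp; the last joint's range is limited). The gripper opens to 92 mm and grips with 3 to 60 N. Pads are 19 mm wide; open, the fingers measure 130 mm over their backs; the gripper's body (75 mm by 190 mm) begins 47 mm behind the grasp point.
Start: joints at [1.043, 0.342, 1.524, -0, 1.275, -0.146], TCP at [195.589, 487.209, 404.741] pointing down, gripper open.
Joint ranges: [-2.53, 2.53], [-0.77, 2.02], [0.04, 2.7], [-1, 4.14], [0.28, 2.66], [-3.11, 3.11]. Speed limits (rad/s): [2.57, 2.57, 3.14, 3.14, 3.14, 3.14].

### API

Orientations are given as [roll, pitch, yaw] about the fixed x, y, z axes, in that order (R = Rz(yaw) Ry(pitch) Rx(roll)).
In Python, from plant import bot gives the robot as it stands.
- The arm moves only by the tool shift_gripper, called by a JSON object that holds its "fn" and its "kwargs". Schema: {"type":"object","properties":{"motion":{"type":"object","properties":{"increments":{"type":"array","items":{"type":"array","items":{"type":"number"},"minItems":5,"maxItems":5},"minItems":1,"maxItems":5}},"additionalProperties":false,"required":["increments"]},"only":{"type":"string"},"quiet":{"type":"boolean"},"lines":{"type":"string"}},"required":["motion"],"additionalProperties":false}. motion is an object whose key "increments" holds a list of rows, 1 to 5 of them, each of 5 numbers: the finger opening in mm, then dx, dy, dz in cm, then a turn about the tool's z in rad; each row is the pose to reach, as a shift and turn from the pose commanded when the call began, along the tool's axes at that moment; what a row does not reach only later rows make up. A row lasts 1/8 s, in which the tool goes at most 62.5 mm and 0.188 rad, less where a joint would pass 70% of its speed; a pose out of reach is approached as far as the arm can. The fingers move at their own pace and stop on an object; the grip force is fixed at half the most. Time passes only in rows, so rows that do not move let the fingers close. The tool returns the time, the measured TCP pose, the force, the opening and the grip force at its end. only (a regular expression) keeps the lines of the reply that match it, lines (a string "A,B") keeps lines A to B, and quiet returns only ok. Input that does not fit is refused with a message, and nothing moves.
- bot.get_obs(): the state, without advancing time (a new reading comes with each control period).
- bot.capture(name): name is "scene" or "top"; returns a dict with "color" (480x640x3 uint8, red, green, blue), "K" (3x3 intrinsics, pixels), "k1" (the pictures are not rectified: a ray, as slopes to the right and down, at radius r is drawn at 1 + k1 r^2 times it, then the intrinsics apply), "R" (3x3) and "t" (3): a world point X has camera coordinates R X + t. Camera axes: x right, y down, z forward; pixel columns grow to the right and rows downward; lengths in mm; the calibration is good to about 2 mm. A picture is of the moment at which its call begins. There is no depth.
- bot.close_job(): hands the job in; it is judged then, once.
The state is a dict: "time": time; "joint_positions": joint angles; "dq": joint speeds; "tau": joint torques, N m; "tool_pos": TCP position; "tcp_rot": TCP orientation; "contact_force": force on the tool from outside, world axes, zero at the start; "moment": the same for the moment, N m; "grip_width": finger opening in mm; "finger_force": force on a finger pad.
Only numpy, scipy, OpenCV 4.12 (cv2) and the standard library are available. Lean on these libraries where they do the work, as an engineer would, in place of code of your own. Each camera call takes 0.05 s, during which the arm holds its last target. There are 200 camera calls.

### The job

The leopard-pattern hoop is lying on the pulled-out tray of the white curing lamp box, ready to be cured. With your fingertips, push the amber hood down shut and the tray fully home, and then, once both are shut, press the green start key down and let it come up again. Push gently, without slamming; pick nothing up, do not touch the hoop, which rides in flat on the tray, and leave everything else on the table where it is.

Things in the scene. Friction and masses are not known exactly. Their poses are not given: they have to be found in the camera images.
- curing_box: White lamp box fixed on the table, 170 mm deep (x), 210 wide (y), 76 high. Origin: centre of its underside; +x points from its front (tray side) to its back, +y to its left, z up. The left 155 mm is the lamp chamber, with the tray in front and the amber hood on top; the right 52 mm (y -105 to -53 mm), 76 mm high, is the control pod with the start key on top.
- hood (a joint): Angle of the hood, rad: 0 = shut, flat on the box; grows as it opens up and back, 1.7 at most; starts at 0.9 to 1.3. The hinge is stiff (about 0.13 N m): the hood stays at any angle and must be pushed down the whole way; 1 to 2.5 N near its front edge is enough. Shut means below 0.035.
- hood_hinge (a point): Point on the hood's hinge axis, at the middle of its width: in the box's frame 78 mm back, 26.5 mm left, 81 mm high. The axis runs along the box's y. The hood's mid-plane passes through the axis.
- hood_tab (a point): Front end of the hood's small tab, on its outer (when shut, upper) face, mid-width, 158 mm from the hinge axis. The hood is a grey frame 150 mm wide, 6 mm thick (outer face 3 mm off the mid-plane), its front bar 131 to 148 mm from the axis, the tab 40 mm wide beyond that; an amber pane lies inside, 1.5 mm below the frame's face. Shut, the frame's top is 84 mm above the table.
- tray (a joint): how far the tray is pulled out of the box, in m: 0 = home, 0.085 at most; it starts at 0.035 to 0.065. It slides along the box's x axis (home is the box's +x direction) with about 1.2 N of friction. Home means below 0.003; it meets a stop there.
- tray_front (a point): centre of the outer face of the tray's upright front panel: the panel is 148 mm wide, 46 mm high (10 to 56 mm above the table) and 12 mm thick, flat, white, with a shallow finger scoop moulded in it; when home its outer face is 98 mm in front of the box's origin, 13 mm before the box's face.
- tray_middle (a point): middle of the bright aluminium floor of the tray (147 by 133 mm inside, 12 mm lips), on its upper face, 17 mm above the table; moves with the tray.
- start_key (a joint): travel of the green start key in m: 0 = up, 0.004 = fully down (4 N, springs back by itself). It must go beyond 0.0025, with the box shut.
- start_key_top (a point): centre of the top face of the green round start key (24 mm across, in a black housing on the control pod).
- hoop: leopard-pattern clay hoop, a flat scalloped ring 59 mm across and 4 mm thick, lying loose on the tray floor; origin at the centre of its underside. Must ride in on the tray.
- varnish: loose bystander, leave alone: white varnish bottle, 26x29x72 mm, left of the box, origin under its middle
- glitter: loose bystander, leave alone: small glitter jar with black lid, 39 mm across, 43 mm high, left of the box, origin under its middle
- star_cutter: loose bystander, leave alone: steel clay cutter, 35x34x20 mm, in front of the control pod, right of the tray, origin under its middle
- red_clay: loose bystander, leave alone: red wrapped clay block, 64x55x17 mm, origin under its middle
- teal_clay: loose bystander, leave alone: teal wrapped clay block, 64x55x17 mm, origin under its middle
- glue: loose bystander, leave alone: black squeeze bottle with nozzle, 32x62 mm, 151 mm high, on the right of the table, origin under its middle
- sander: loose bystander, leave alone: orange sanding block, 45x68x24 mm, origin under its middle

How it is judged:
By the outcome, as a careful person would: the job done as asked, in the order asked, and still so for the second after the job is handed in, with the robot touching nothing.
It also fails if it takes over 51 s, if anything falls off the work surface, if the arm or the gripper's body presses on something with over 40 N, if the wrist force passes 120 N, or if a joint passes its speed limit or range.

## Working session

There is one attempt and no reset: what is moved stays moved. The work goes in short steps, Python scripts to look and compute and a tool call to move; the robot and the scene stay as the last step left them, time stands still between calls to the robot, and variables do not carry over. Pictures are saved under pics/ and viewed, at most 10 in all, crops included, and the job is handed in when it is done.

```bash
ls; mkdir -p pics; python3 - <<'E'
from plant import bot
import cv2
for n in("scene","top"):
    c=bot.capture(n); cv2.imwrite(f"pics/{n}0.png",c["color"][:,:,::-1]); print(n,c["K"],c["k1"],c["R"],c["t"])
o=bot.get_obs(); print(o["time"],o["tool_pos"],o["tcp_rot"])
E
```

```text
pics
plant.py
scene [[577.75118484   0.         315.55248982]
 [  0.         577.75118484 238.46713078]
 [  0.           0.           1.        ]] -0.07232257241975511 [[-0.71884666 -0.69486546 -0.02052949]
 [-0.39459759  0.43217291 -0.81087565]
 [ 0.57232178 -0.57479437 -0.58485829]] [ 408.88448171  249.36106585 1030.87516461]
top [[580.22311002   0.         310.47967625]
 [  0.         580.22311002 235.89806542]
 [  0.           0.           1.        ]] -0.0011076206017648193 [[-4.73249369e-03 -9.99654777e-01  2.58443450e-02]
 [-9.82308161e-01 -1.91209795e-04 -1.87271566e-01]
 [ 1.87211857e-01 -2.62733725e-02 -9.81968141e-01]] [  58.15910792  498.46539791 1190.86530118]
0.1 [195.53073025 487.10064832 404.10078041] [-3.14019668e+00 -1.97270691e-04  2.75979074e+00]
```

View pics/scene0.png

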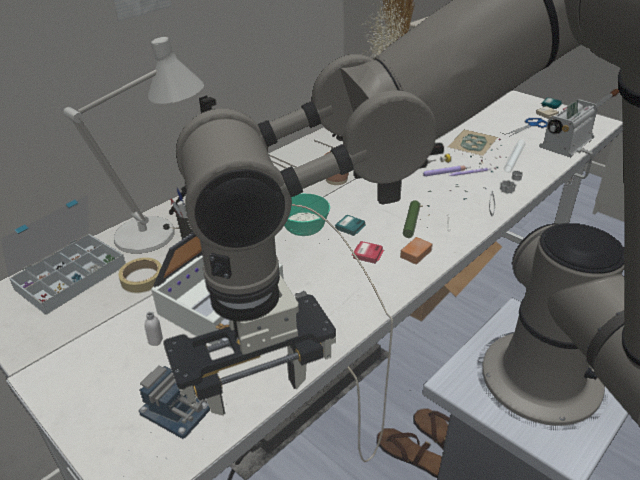

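View pics/top0.png

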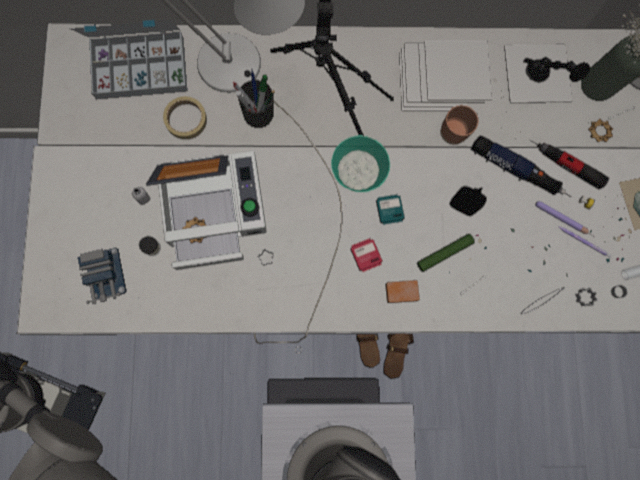

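The scene view is blocked by the arm. The top view shows the box at about (210,205), hood open at (188,170), key at (250,206) and tray front at (207,255). Next I'll zoom in.

```bash
python3 - <<'E'
import cv2
i=cv2.imread("pics/top0.png")[145:275,125:285]
cv2.imwrite("pics/top0c.png",cv2.resize(i,None,fx=4.6,fy=4.6,interpolation=cv2.INTER_CUBIC))
E
cat > h.py <<'E'
import numpy as np,cv2
from scipy.optimize import least_squares
from plant import bot
def cam(c):
    return c["K"],np.array([c["k1"],0,0,0,0.]),c["R"],c["t"]
def proj(C,X):
    K,d,R,t=C
    return cv2.projectPoints(np.float64(X).reshape(-1,1,3),cv2.Rodrigues(R)[0],np.float64(t),K,d)[0].reshape(-1,2)
def ray(C,uv):
    K,d,R,t=C
    n=cv2.undistortPoints(np.float64(uv).reshape(-1,1,2),K,d).reshape(-1,2)
    return -R.T@t,np.c_[n,np.ones(len(n))]@R
def atz(C,uv,z):
    o,d=ray(C,uv); return o+d*((np.asarray(z)-o[2])/d[:,2])[:,None]
E
```

```text
(no output)
```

View pics/top0c.png

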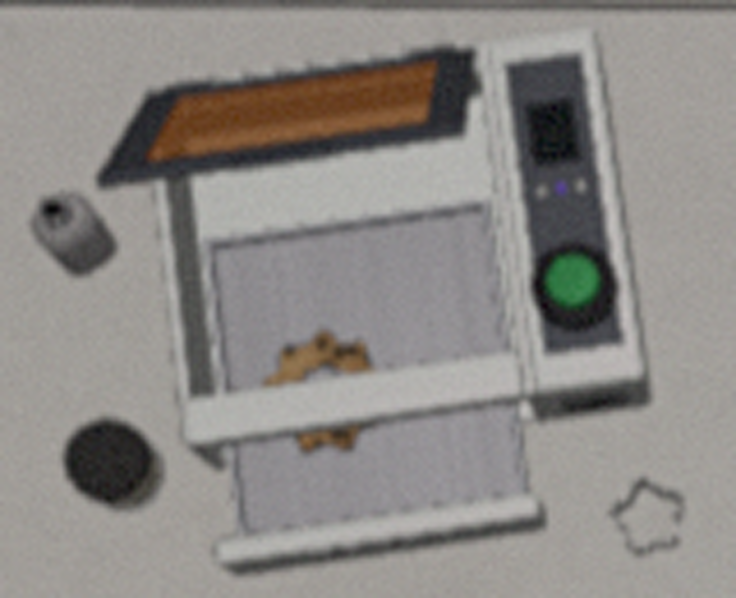

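The crop is clear: pod corners (593,32), (640,375) and (532,392), key (573,279), hood free edge from (100,185) to (468,133), tray panel lower edge (235,572) to (545,520). I'll fit the box model to these.

```bash
cat > fit.py <<'E'
from h import *
C=cam(bot.capture("top"))
def uv(*p): return np.array(p)/4.6+np.array([125,145])-0.5+0.5/4.6
def W(p,L):
    c,s=np.cos(p[2]),np.sin(p[2]); L=np.atleast_2d(L)
    return np.c_[p[0]+c*L[:,0]-s*L[:,1],p[1]+s*L[:,0]+c*L[:,1],L[:,2]]
def hd(a,r,y,o=3): return [78-r*np.cos(a)+o*np.sin(a),26.5+y,81+r*np.sin(a)+o*np.cos(a)]
def model(p):
    a,s=p[3],p[4]*1000
    return W(p,[[85,-105,76],[-85,-105,76],[-85,-53,76],hd(a,148,75,0),hd(a,148,-75,0),
      [-98-s,26.5+74,56],[-98-s,26.5-74,56]])
obs=uv((595,30),(643,377),(532,390),(100,187),(467,136),(220,565),(544,517))
f=lambda p:(proj(C,model(p))-obs).ravel()
r=least_squares(f,[650,170,0.1,1.1,.05],x_scale=[10,10,.1,.1,.01])
if __name__=="__main__":
    print(r.x,"\n",r.fun.reshape(-1,2).round(2))
    print("cam",-C[2].T@C[3]); p=r.x
    k=atz(C,uv([573,279]),[80.])[0]; print("key",k)
    c,s=np.cos(p[2]),np.sin(p[2]); d=k[:2]-p[:2]; print("key local",c*d[0]+s*d[1],-s*d[0]+c*d[1])
    o=bot.get_obs(); print(o["time"],o["tool_pos"],o["joint_positions"])
    print("tab",W(p,hd(p[3],158,0)),"hinge",W(p,[78,26.5,81]),"trayfront",W(p,[-98-1000*p[4],26.5,33]))
E
python3 fit.py
```

```text
[5.80549659e+02 2.68050349e+02 1.52069216e-01 1.00627556e+00
 3.94773181e-02] 
 [[ 0.25 -1.51]
 [ 1.12  0.13]
 [ 0.43  1.  ]
 [-0.25  0.23]
 [-0.16 -0.15]
 [-0.79  0.22]
 [-0.54 -0.06]]
cam [ 266.9777614    89.52238923 1261.23709787]
key [557.29262262 185.68874295  80.        ]
key local -35.465092439997974 -77.8880677851527
0.15 [195.54141585 487.1196154  404.22697212] [ 1.04298936e+00  3.42544228e-01  1.52476068e+00  1.49833264e-05
  1.27544212e+00 -1.46037669e-01]
tab [[572.5842648  293.6390208  216.09055784]] hinge [[653.63519817 306.06026797  81.        ]] trayfront [[440.64454398 273.41894663  33.        ]]
```

The rows are not in the units I measure in: shifts go in cm. I convert before sending: -100 mm is -10, -60 mm is -6.

{"fn": "shift_gripper", "kwargs": {"motion": {"increments": [[0,-6,-3.5,-2,-0.15],[0,-10,-7.5,-4,-0.3],[0,-14.5,-12,-4,-0.45],[0,-19,-16.5,-4,-0.532],[0,-23.5,-20.5,-4,-0.532]]}}}

```text
time: 0.78
tool_pos: [333.8, 215.1, 444.8]
tcp_rot: [3.141, 0.001, -2.99]
contact_force: [0.8, 0.4, 0.8]
grip_width: 46.5
finger_force: 0.0
```

```bash
python3 - <<'E'
from h import *
o=bot.get_obs(); print(o["tool_pos"],o["tcp_rot"],o["joint_positions"])
c=bot.capture("scene"); cv2.imwrite("pics/s1.png",cv2.resize(c["color"][205:365,120:300,::-1],None,fx=3.7,fy=3.7,interpolation=cv2.INTER_CUBIC))
E
```

```text
[333.76821425 215.11047516 444.81292042] [ 3.14142286e+00  5.49465015e-04 -2.98984484e+00] [ 3.78866283e-01  6.89715156e-02  1.76317111e+00  4.31835947e-05
  1.30887644e+00 -1.34368908e+00]
```

View pics/s1.png

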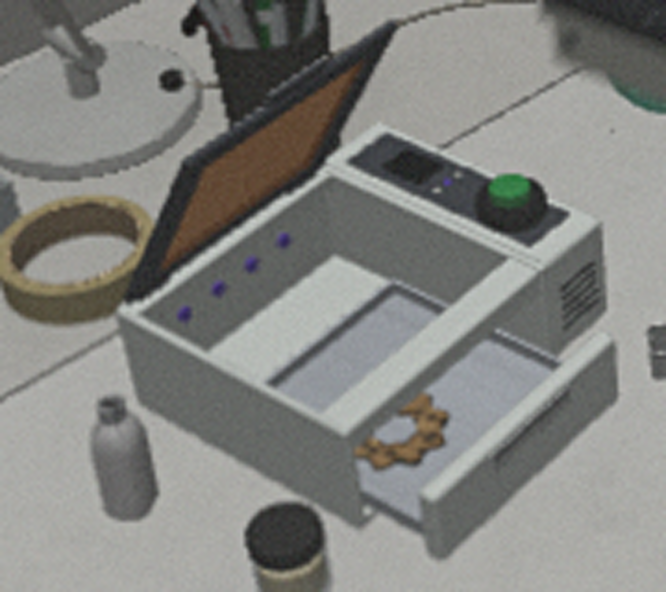

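Clear second view: hood free corners (187,160) and (395,22), key top (510,188), tray panel outer top corners (433,497) and (615,343), and the hoop flat on the tray at (405,435). I'll fit both views jointly.

```bash
cat > fit2.py <<'E'
from fit import *
S=cam(bot.capture("scene"))
def us(*p): return np.array(p)/3.7+np.array([120,205])-0.5+0.5/3.7
def m2(p):
    a,s=p[3],p[4]*1000
    return W(p,[[85,-105,76],[-85,-105,76],[-85,-53,76],hd(a,148,75,0),hd(a,148,-75,0),
      [-98-s,26.5+74,56],[-98-s,26.5-74,56],[-98-s,26.5+74,10],[p[5],p[6],p[7]]])
o2=us((383,124),(605,222),(543,265),(187,160),(396,21),(432,497),(616,343),(440,557),(510,186))
ko=uv((573,279))
def f2(p): return np.r_[(proj(C,model(p))-obs).ravel(),(proj(S,m2(p))-o2).ravel(),(proj(C,W(p,p[5:8]))-ko).ravel()]
q=least_squares(f2,[*r.x,-35,-78,82],x_scale=[10,10,.1,.1,.01,10,10,10],loss="soft_l1")
print(q.x.round(4)); print(f2(q.x).reshape(-1,2).round(1).tolist())
p=q.x
print("key",W(p,p[5:8]),"tab",W(p,hd(p[3],158,0)),"tray",W(p,[-98-1000*p[4],26.5,33]))
np.save("p.npy",p)
E
cat > go.py <<'E'
# print tool-axis shift to bring fingertip to box-frame point
import sys,numpy as np
from scipy.spatial.transform import Rotation as Ro
from plant import bot
p=np.load("p.npy"); o=bot.get_obs(); R=Ro.from_euler("xyz",o["tcp_rot"]).as_matrix()
B=Ro.from_euler("z",p[2]).as_matrix()
tip=np.array(o["tool_pos"])+178*R[:,2]
print("tip box",(B.T@(tip-[p[0],p[1],0])).round(1),"yaw err",(o["tcp_rot"][2]-p[2])%np.pi,o["time"],o["contact_force"].round(1) if hasattr(o["contact_force"],"round") else o["contact_force"])
for a in sys.argv[1:]:
    L=np.array(eval(a),float); print(a,(R.T@(B@L+[p[0],p[1],0]-tip)).round(1))
E
python3 fit2.py; python3 go.py 20,26.5,240
```

```text
[ 5.809773e+02  2.683977e+02  1.478000e-01  1.010600e+00  3.870000e-02
 -3.932890e+01 -7.894780e+01  9.474480e+01]
[[0.3, -1.5], [0.8, 0.2], [0.1, 0.9], [-0.5, -0.5], [-0.4, -0.6], [-1.3, -0.5], [-1.0, -0.5], [-0.3, -1.6], [0.1, -1.3], [0.9, 0.3], [0.2, 0.9], [0.9, 0.0], [0.0, 1.0], [0.3, -2.1], [0.4, 2.1], [0.0, 0.0], [-0.0, -0.0]]
key [[553.70444563 184.51847884  94.74475643]] tab [[573.70080172 294.10634722 216.44474365]] tray [[441.82766801 274.47033065  33.        ]]
tip box [-251.5  -17.   266.7] yaw err 3.137420994494778 0.925 [-0.1  0.7 -0.9]
20,26.5,240 [-271.3   44.7   26.7]
```

{"fn": "shift_gripper", "kwargs": {"motion": {"increments": [[0,-5.4,1,0,0],[0,-10.8,2,0,0],[0,-16.2,3,0.5,0],[0,-21.6,4,1,0],[0,-27,4.5,3,0]]}}}

```text
time: 1.55
tool_pos: [594.5, 304.8, 415.1]
tcp_rot: [3.14, 0.002, -2.989]
contact_force: [0.5, 0.3, 1.2]
grip_width: 0.3
finger_force: 0.0
```

{"fn": "shift_gripper", "kwargs": {"motion": {"increments": [[0,0,0,0,0],[0,0,0,0,0]]}}}

```text
time: 1.8
tool_pos: [593.1, 303.3, 414.1]
tcp_rot: [3.141, -0.002, -2.99]
contact_force: [-0.3, 0.8, 0.3]
grip_width: 0.2
finger_force: 0.0
```

```bash
python3 go.py 15.6,26.5,203
```

```text
tip box [ 16.8  32.8 236.1] yaw err 0.004128283111021425 1.8 [-0.3  0.8  0.3]
15.6,26.5,203 [ 1.2 -6.3 33.1]
```

Scaled: 43.5 mm is 4.35, 34 mm is 3.4.

{"fn": "shift_gripper", "kwargs": {"motion": {"increments": [[0,0.2,-0.6,1.5,0],[0,0.2,-0.6,2.7,0],[0,0.2,-0.6,3.4,0],[0,0.8,-0.6,3.95,0],[0,1.4,-0.6,4.35,0]]}}}

```text
time: 2.42
tool_pos: [580.4, 293.9, 371.3]
tcp_rot: [3.141, 0.001, -2.991]
contact_force: [-0.0, -0.0, -0.1]
grip_width: 0.4
finger_force: 0.3
```

```bash
python3 go.py -2.5,26.5,188 -7.8,26.5,183.5 -12.8,26.5,178.5 -17.7,26.5,173.5 -22,26.5,168
```

```text
tip box [  3.3  25.4 193.3] yaw err 0.002516415893257129 2.425 [-0.  -0.  -0.1]
-2.5,26.5,188 [5.8 1.1 5.3]
-7.8,26.5,183.5 [11.1  1.1  9.8]
-12.8,26.5,178.5 [16.1  1.2 14.8]
-17.7,26.5,173.5 [21.   1.2 19.8]
-22,26.5,168 [25.3  1.2 25.3]
```

Scaled: 25.5 mm is 2.55, 25 mm is 2.5.

{"fn": "shift_gripper", "kwargs": {"motion": {"increments": [[0,0.6,0,0.5,0],[0,1.1,0,1,0],[0,1.6,0,1.5,0],[0,2.1,0,2,0],[0,2.5,0,2.55,0]]}}}

```text
time: 3.05
tool_pos: [555.9, 290.0, 345.4]
tcp_rot: [3.142, -0.0, -2.991]
contact_force: [0.3, 0.5, 0.2]
grip_width: 0.2
finger_force: 0.3
```

```bash
python3 go.py -26.3,26.5,162.5; python3 - <<'E'
from h import *
c=bot.capture("top"); cv2.imwrite("pics/t2.png",cv2.resize(c["color"][130:275,110:290,::-1],None,fx=4,fy=4))
E
```

```text
tip box [-21.7  25.1 167.4] yaw err 0.002341763585527179 3.05 [0.3 0.5 0.2]
-26.3,26.5,162.5 [4.6 1.4 4.9]
```

View pics/t2.png

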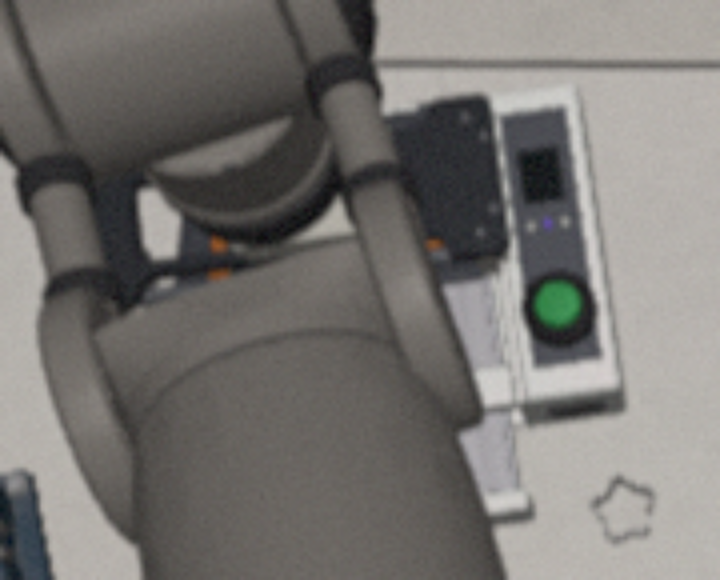

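The arm hides most of the hood, but its front bar shows at (465,265), just ahead of the gripper. I'll carry on along the arc.

Scaled: 29 mm is 2.9, 23 mm is 2.3.

{"fn": "shift_gripper", "kwargs": {"motion": {"increments": [[0,0.5,0.14,0.5,0],[0,0.9,0.14,1.1,0],[0,1.25,0.14,1.7,0],[0,1.6,0.14,2.3,0],[0,1.85,0.14,2.9,0]]}}}

```text
time: 3.72
tool_pos: [537.4, 288.7, 316.3]
tcp_rot: [3.142, -0.0, -2.991]
contact_force: [0.0, 0.2, -0.0]
grip_width: 0.4
finger_force: 0.2
```

{"fn": "shift_gripper", "kwargs": {"motion": {"increments": [[0,0.3,0,0.65,0],[0,0.5,0,1.3,0],[0,0.7,0,2,0],[0,0.9,0,2.65,0],[0,1,0,3.1,0]]}}}

```text
time: 4.35
tool_pos: [527.7, 287.2, 285.2]
tcp_rot: [3.142, -0.0, -2.991]
contact_force: [-0.1, 1.3, 0.1]
grip_width: 0.9
finger_force: 0.2
```

```bash
python3 go.py -53,26.5,86
```

```text
tip box [-49.9  26.4 107.2] yaw err 0.0024579249399190317 4.35 [-0.1  1.3  0.1]
-53,26.5,86 [ 3.1  0.1 21.2]
```

Scaled: 21.5 mm is 2.15, 19 mm is 1.9.

{"fn": "shift_gripper", "kwargs": {"motion": {"increments": [[0,0.1,0,0.5,0],[0,0.2,0,1,0],[0,0.25,0,1.5,0],[0,0.3,0,1.9,0],[0,0.3,0,2.15,0]]}}}

```text
time: 4.97
tool_pos: [524.7, 286.7, 263.9]
tcp_rot: [-3.142, -0.0, -2.991]
contact_force: [0.0, -0.2, -0.6]
grip_width: 0.3
finger_force: 0.2
```

{"fn": "shift_gripper", "kwargs": {"motion": {"increments": [[0,0,0,0.1,0],[0,0,0,0.2,0],[0,0,0,0.25,0],[0,0,0,0.3,0],[0,0,0,0.3,0]]}}}

```text
time: 5.6
tool_pos: [524.8, 286.7, 262.1]
tcp_rot: [3.141, 0.001, -2.991]
contact_force: [-2.7, -0.5, 5.9]
grip_width: 0.7
finger_force: 3.4
```

```bash
python3 go.py; python3 - <<'E'
from h import *
c=bot.capture("scene"); cv2.imwrite("pics/s3.png",cv2.resize(c["color"][195:365,110:310,::-1],None,fx=3.5,fy=3.5))
E
```

```text
tip box [-52.8  26.5  84.1] yaw err 0.0024184443617234486 5.6 [-2.7 -0.5  5.9]
```

View pics/s3.png

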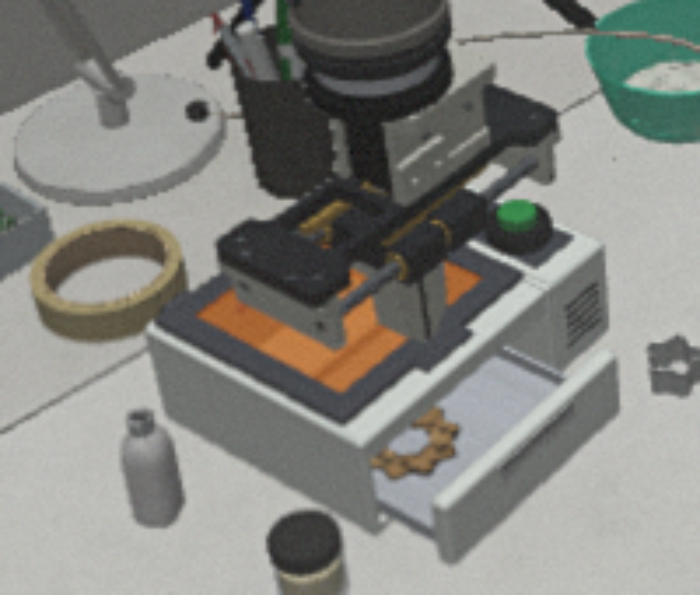

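The hood is shut: it lies flat and the fingertip rests on it at z 84 mm. Next I lift off and come down in front of the tray.

Scaled: 112 mm is 11.2, -40 mm is -4.

{"fn": "shift_gripper", "kwargs": {"motion": {"increments": [[0,0,0,-1.5,0],[0,1,0,-4,0],[0,6,0,-4,0],[0,11.2,0,-4,0],[0,11.4,0,-2,0]]}}}

```text
time: 6.28
tool_pos: [409.7, 269.6, 283.0]
tcp_rot: [3.141, 0.002, -2.99]
contact_force: [0.7, 0.8, 0.7]
grip_width: 0.3
finger_force: 0.0
```

{"fn": "shift_gripper", "kwargs": {"motion": {"increments": [[0,0,0,3,0],[0,0,0,6,0],[0,0,0,6.3,0],[0,0,0,6.3,0]]}}}

```text
time: 6.78
tool_pos: [412.6, 269.9, 219.1]
tcp_rot: [3.141, 0.001, -2.991]
contact_force: [0.1, -0.4, 0.7]
grip_width: 0.7
finger_force: 0.0
```

```bash
python3 go.py -146.2,26.5,40 -107.5,26.5,40
```

```text
tip box [-166.1   26.3   41.1] yaw err 0.002303885144937734 6.775 [ 0.1 -0.4  0.7]
-146.2,26.5,40 [-19.9   0.1   1.1]
-107.5,26.5,40 [-58.6   0.    1.2]
```

{"fn": "shift_gripper", "kwargs": {"motion": {"increments": [[0,-0.6,0,0.1,0],[0,-1.2,0,0.1,0],[0,-1.6,0,0.1,0],[0,-1.9,0,0.1,0],[0,-2.2,0,0.1,0]]}}}

```text
time: 7.4
tool_pos: [433.8, 273.0, 217.2]
tcp_rot: [-3.142, -0.001, -2.991]
contact_force: [-2.1, -0.2, 0.5]
grip_width: 0.1
finger_force: 0.6
```

{"fn": "shift_gripper", "kwargs": {"motion": {"increments": [[0,-0.4,0,0,0],[0,-0.8,0,0,0],[0,-1.2,0,0,0],[0,-1.6,0,0,0],[0,-2,0,0,0]]}}}

```text
time: 8.02
tool_pos: [453.9, 276.0, 217.1]
tcp_rot: [3.142, -0.0, -2.991]
contact_force: [-1.0, -0.2, -0.6]
grip_width: 0.2
finger_force: 0.7
```

{"fn": "shift_gripper", "kwargs": {"motion": {"increments": [[0,-0.35,0,0,0],[0,-0.65,0,0,0],[0,-0.9,0,0,0],[0,-1.1,0,0,0],[0,-1.25,0,0,0]]}}}

```text
time: 8.65
tool_pos: [466.1, 277.9, 217.2]
tcp_rot: [3.142, -0.0, -2.991]
contact_force: [-1.8, -0.1, -1.5]
grip_width: 0.8
finger_force: 0.6
```

```bash
python3 go.py -107.5,26.5,40;  python3 - <<'E'
from h import *
c=bot.capture("scene"); cv2.imwrite("pics/s4.png",cv2.resize(c["color"][195:365,110:310,::-1],None,fx=3.5,fy=3.5))
E
```

```text
tip box [-112.2   26.3   39.2] yaw err 0.0023990068465695735 8.65 [-1.8 -0.1 -1.5]
-107.5,26.5,40 [-4.7  0.2 -0.8]
```

View pics/s4.png

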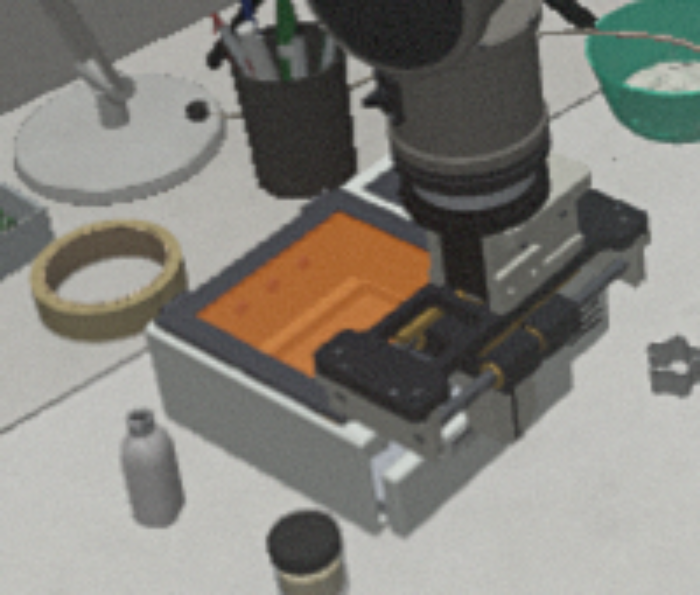

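The tray is nearly in, with a small gap left at (390,465), and the hood is still shut. I'll push on until the force rises at the stop.

Scaled: -5 mm is -0.5, -4 mm is -0.4.

{"fn": "shift_gripper", "kwargs": {"motion": {"increments": [[0,-0.15,0,0,0],[0,-0.3,0,0,0],[0,-0.4,0,0,0],[0,-0.5,0,0,0],[0,-0.5,0,0,0]]}}}

```text
time: 9.32
tool_pos: [470.5, 278.6, 217.2]
tcp_rot: [-3.141, -0.001, -2.991]
contact_force: [-5.5, -0.9, 2.6]
grip_width: 0.5
finger_force: 2.6
```

```bash
python3 go.py
```

```text
tip box [-108.1   26.3   39.2] yaw err 0.0025437482236081443 9.325 [-5.5 -0.9  2.6]
```

{"fn": "shift_gripper", "kwargs": {"motion": {"increments": [[0,-0.1,0,0,0],[0,-0.2,0,0,0],[0,-0.2,0,0,0]]}}}

```text
time: 9.7
tool_pos: [471.2, 278.7, 217.2]
tcp_rot: [-3.141, -0.005, -2.991]
contact_force: [-11.8, -1.6, 8.9]
grip_width: 0.2
finger_force: 5.9
```

```bash
python3 go.py
```

```text
tip box [-108.1   26.3   39.2] yaw err 0.0026314625100409827 9.7 [-11.8  -1.6   8.9]
```

Home: the tip stopped dead and the force rose to 12 N. I back off, take a check look and go over to the key.

Scaled: -95 mm is -9.5, -90 mm is -9.

{"fn": "shift_gripper", "kwargs": {"motion": {"increments": [[0,0.5,0,0,0],[0,2.5,0,0,0],[0,2.5,0,-4,0],[0,2.5,-1,-9,0],[0,1,-5.5,-9.5,0]]}}}

```text
time: 10.32
tool_pos: [472.0, 224.1, 316.2]
tcp_rot: [3.14, 0.01, -2.988]
contact_force: [1.1, 0.8, -0.5]
grip_width: 0.5
finger_force: 0.0
```

{"fn": "shift_gripper", "kwargs": {"motion": {"increments": [[0,-2.5,-3,0,0],[0,-7.6,-5,0,0],[0,-7.6,-5,0,0],[0,-7.6,-5,0,0]]}}}

```text
time: 10.82
tool_pos: [553.8, 184.8, 311.9]
tcp_rot: [3.142, -0.0, -2.992]
contact_force: [-0.2, 0.7, 0.4]
grip_width: 0.3
finger_force: 0.0
```

```bash
python3 go.py -39.3,-78.9,95; python3 - <<'E'
from h import *
c=bot.capture("scene"); cv2.imwrite("pics/s5.png",cv2.resize(c["color"][195:365,110:310,::-1],None,fx=3.5,fy=3.5))
E
```

```text
tip box [-39.2 -78.7 133.9] yaw err 0.0018318885341424007 10.825 [-0.2  0.7  0.4]
-39.3,-78.9,95 [ 0.1 -0.3 38.9]
```

View pics/s5.png

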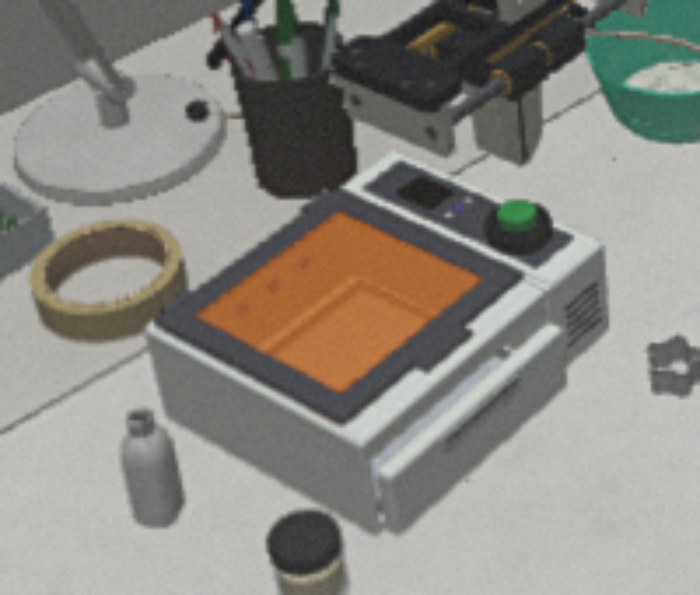

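Both look shut: hood flat, tray panel close to the box face with corners near (390,480) and (565,330). A numeric check before pressing:

```bash
python3 - <<'E'
import fit,numpy as np
from h import *
p=np.load("p.npy"); S=cam(bot.capture("scene"))
for s in(0,.004,.008):
  print(s,((proj(S,fit.W(p,[[-98-1000*s,100.5,56],[-98-1000*s,-47.5,56],[-98-1000*s,100.5,10]]))-[110,195]+.5)*3.5).round().tolist())
i=cv2.imread("pics/s5.png")[300:560,360:600]; cv2.imwrite("pics/s5c.png",cv2.resize(i,None,fx=2.3,fy=2.3))
E
```

```text
0 [[390.0, 479.0], [566.0, 327.0], [400.0, 539.0]]
0.004 [[395.0, 482.0], [571.0, 330.0], [405.0, 542.0]]
0.008 [[401.0, 485.0], [577.0, 333.0], [411.0, 546.0]]
```

View pics/s5c.png

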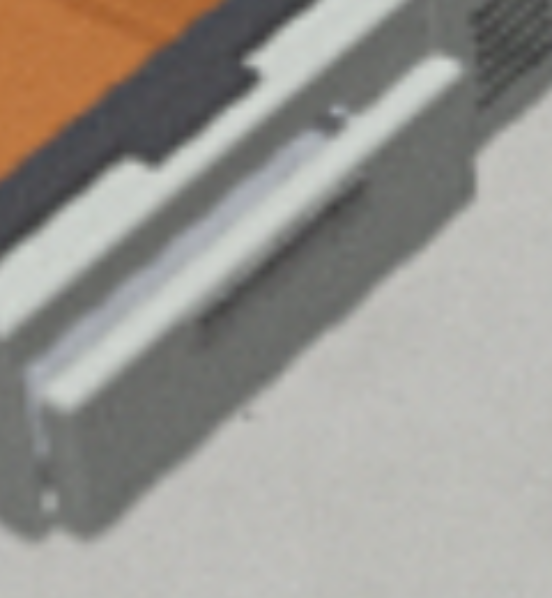

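The corners at (388,477) and (562,330) match tray = 0. Now I press the key.

Scaled: 38 mm is 3.8, 36 mm is 3.6.

{"fn": "shift_gripper", "kwargs": {"motion": {"increments": [[0,0,0,2,0],[0,0,0,3.2,0],[0,0,0,3.6,0],[0,0,0,3.8,0],[0,0,0,4,0]]}}}

```text
time: 11.6
tool_pos: [553.9, 185.1, 272.7]
tcp_rot: [3.141, 0.001, -2.991]
contact_force: [-1.9, 0.1, 2.5]
grip_width: 0.3
finger_force: 1.2
```

{"fn": "shift_gripper", "kwargs": {"motion": {"increments": [[0,0,0,0.1,0],[0,0,0,0.2,0],[0,0,0,0.2,0]]}}}

```text
time: 11.98
tool_pos: [553.9, 185.1, 270.8]
tcp_rot: [3.141, 0.001, -2.991]
contact_force: [-2.4, 1.0, 5.2]
grip_width: 0.4
finger_force: 2.6
```

```bash
python3 go.py
```

```text
tip box [-39.  -78.4  92.8] yaw err 0.00240395165354812 11.975 [-2.4  1.   5.2]
```

{"fn": "shift_gripper", "kwargs": {"motion": {"increments": [[0,0,0,0.1,0],[0,0,0,0.2,0],[0,0,0,0.2,0]]}}}

```text
time: 12.35
tool_pos: [553.8, 185.1, 270.5]
tcp_rot: [3.141, 0.002, -2.991]
contact_force: [-7.1, -0.0, 17.4]
grip_width: 0.9
finger_force: 8.5
```

```bash
python3 go.py
```

```text
tip box [-38.9 -78.4  92.5] yaw err 0.002565035596399312 12.35 [-7.1 -0.  17.4]
```

{"fn": "shift_gripper", "kwargs": {"motion": {"increments": [[0,0,0,0.1,0],[0,0,0,0.2,0],[0,0,0,0.2,0]]}}}

```text
time: 12.72
tool_pos: [553.7, 185.1, 270.2]
tcp_rot: [3.141, 0.003, -2.991]
contact_force: [-11.4, -1.5, 28.4]
grip_width: 0.2
finger_force: 14.4
```

```bash
python3 go.py
```

```text
tip box [-38.8 -78.4  92.2] yaw err 0.0026798906056004768 12.725 [-11.4  -1.5  28.4]
```

The key is firmly on its stop. I release it and move clear.

Scaled: -100 mm is -10, -60 mm is -6.

{"fn": "shift_gripper", "kwargs": {"motion": {"increments": [[0,0,0,-0.6,0],[0,0,0,-2,0],[0,0,0,-6,0],[0,0,0,-10,0],[0,0,0,-10,0]]}}}

```text
time: 13.35
tool_pos: [554.7, 185.0, 370.0]
tcp_rot: [3.141, 0.008, -2.991]
contact_force: [0.2, 0.6, -0.7]
grip_width: 0.6
finger_force: 0.0
```

{"fn": "shift_gripper", "kwargs": {"motion": {"increments": [[0,6,-3,0,0],[0,10,-6,0,0],[0,10,-6,0,0],[0,10,-6,0,0]]}}}

```text
time: 13.85
tool_pos: [464.5, 110.6, 366.2]
tcp_rot: [3.141, 0.001, -2.992]
contact_force: [1.0, -0.8, -0.4]
grip_width: 0.5
finger_force: 0.0
```

```bash
python3 go.py; python3 - <<'E'
from h import *
c=bot.capture("scene"); cv2.imwrite("pics/s6.png",cv2.resize(c["color"][195:365,110:310,::-1],None,fx=3.5,fy=3.5))
E
```

```text
tip box [-138.3 -138.9  188.2] yaw err 0.0017119529955924584 13.85 [ 1.  -0.8 -0.4]
```

View pics/s6.png

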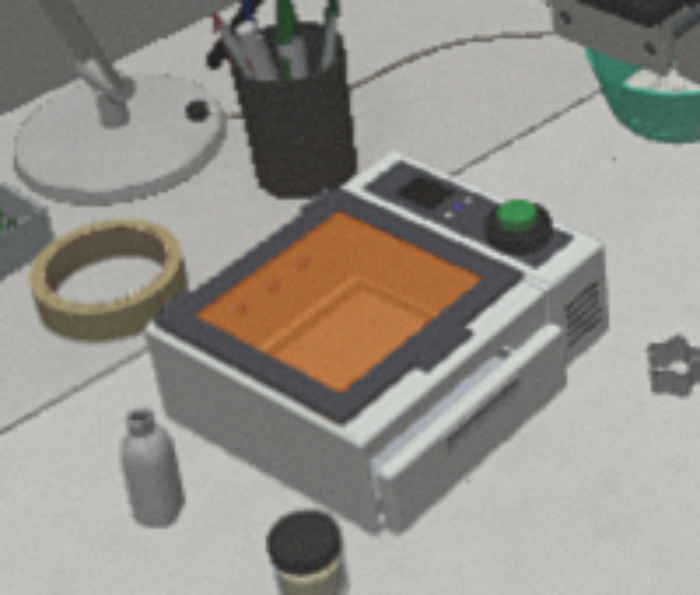

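The hood and tray are shut, the key is back up, and the bystanders in this view haven't moved. I'm handing the job in.

```bash
python3 -c "
from plant import bot
print(bot.close_job())"
```

```text
the job is handed in; nothing more can be done
None
```

I closed the amber hood, pushed the tray home, pressed the green start key down to its stop and let it come back up, then handed the job in at about 14 s; the hand-in gave no verdict.

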